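Hang a fin can on the empty hook of a curing carousel

TASK

Turn the curing carousel slowly by its knob until its one empty hook points along the yellow mark on the base, and only then take the rocket fin can from the mat and hang it on that hook, finned end first. The hooks are bent by hand and the glue is still soft: feel the tube onto the plug without forcing it, press it gently past the spring ball until it sits fully home on the black rubber collar, and let go. Leave the hook at the mark and everything else on the desk where it stands.

Things in the scene. Friction and masses are not known exactly. Their poses are not given: they have to be found in the camera images.
- stand: Fixed round dark base of the carousel, 210 mm across, 16 mm high, on the cutting mat (mat top 3 mm above the work surface). Origin: centre of its underside, on the vertical turning axis. Its -x axis points along the yellow mark, a 9 mm wide radial stripe at the rim on the side towards the robot.
- knob (a point): Centre of the grip of the round black ribbed knob (38 mm across, 40 mm tall, top 18 mm above this point) on the carousel's 20 mm column, on the turning axis. The carousel turns with it, without end either way, drag 0.1 to 0.2 N m, and stays where left; 1 N sideways on a hook can turn it too. Parts fixed on the four other hooks reach 15 mm above this point and 185 mm from the axis.
- carousel (a joint): Angle of the carousel in its base, rad, growing counter-clockwise seen from above; the empty hook points along the yellow mark at 0 and at any whole turn (6.283). Starts between 1.0 and 5.28. Five hooks, 72 degrees apart; the others carry a blue tube, a red-finned fin can, a kraft tube and an orange nose cone.
- hook_seat (a point): Seat of the empty hook if bent exactly: centre of the top of its black rubber collar (42 mm across; gives 1 mm per 4 N, at most 4 mm), 96 mm from the turning axis, 88 mm above the base's underside. z runs up the hook, 35 degrees from vertical, away from the turning axis; x points up and to that axis; y is level. A white plug, 28.5 mm across, rises 64 mm; its top edge is bevelled 3 x 4 mm.
- hook_tip (a point): Tip of the empty hook's plug were it bent exactly, 64 mm up z from hook_seat (same axes). Hand-bent, the real plug and collar lean about the hook_elbow by up to 3.4 degrees in or out (x) and 2.6 degrees sideways (y): the real tip may be 5.5 mm off in x, 4 mm in y. No pose given here shows it: feel it or see it. The rod does not yield.
- hook_ball (a point): Spring ball in the plug, 34 mm up z from hook_seat, standing 4 mm out of its outer, lower flank (-x side). It presses the tube against the plug's upper flank (+x) and drags: about 3 to 6 N along -z push the tube past it and on to the collar; the tube does not slide home by its own weight, and stays where it is left.
- hook_elbow (a point): Elbow of the empty hook, 28 mm down z from hook_seat (same axes), 80 mm from the turning axis: here the level 9 mm steel arm was bent upwards, and about this point the real hook's lean differs from the axes given.
- fincan_mid (a point): Centre, half-way up, of the loose rocket fin can (0.10 to 0.17 kg) standing on the mat, z up: kraft tube 37 mm across, bore 31 mm, 130 mm long, open below; three plywood fins on its lower 62 mm reach 50 mm from the axis; a plywood ring 54 mm across lies 85 to 89 mm above the lower end. Grip the bare 41 mm of tube above the ring, from above.
- fincan_aft (a point): Centre of the fin can's lower (finned, aft) end, 65 mm below its middle; z runs along the tube towards the bare end. This end face comes to rest on the collar; home, it lies within 2 mm of hook_seat along z and 4 mm overall.
- cup: Bystander: small clear mixing cup, 44 mm across the rim, 40 mm high. Origin: centre of its underside.
- glue: Bystander: white glue bottle with red cap, 48 mm across, 120 mm high. Origin: centre of its underside.
- tape: Bystander: roll of green tape lying flat, 72 mm across, 24 mm high. Origin: centre of its underside.
- nosecone: Bystander: white nose cone standing on its shoulder, 41 mm across, 117 mm high. Origin: centre of its underside.
- sander: Bystander: cork sanding block, 110 x 60 x 33 mm. Origin: centre of its underside.
- tapemeasure: Bystander: yellow tape measure, 55 x 30 mm, 55 mm high. Origin: centre of its underside.

How it is judged (in metres and radians):
On the way, in this order (a step that is already met when the one before it is completed fails the run):
1. the empty hook is turned to the mark (within 13 degrees) and the knob let go, while the fin can still stands where it was (x of hook_seat in the frame of stand below -0.0935 m and contact force between the fingers and stand below 0.5 N and distance of fincan_mid from where it was at the start of the episode below 0.02 m), for 0.2 s.
2. the fin can sits fully home on the hook (x of hook_seat in the frame of stand below -0.0935 m and z of fincan_aft in the frame of hook_seat below 0.002 m and distance between fincan_aft and hook_seat below 0.006 m), for 0.1 s.
At the end, for the whole second after the job is handed in: The empty hook points along the yellow mark within 13 degrees; the fin can is on it with its finned end home on the collar (end face within 2 mm of the seat along the hook, 6 mm overall, tube within 10 degrees of the hook's axis), released and at rest (all of step 2 and angle between the z axis of fincan_aft and the z axis of hook_seat, either way round below 0.17 rad and linear speed of fincan below 0.02 m/s); the robot touches nothing.
It fails at once if the fin can is forced: more than 30 N between it and the carousel (contact force between fincan and stand above 30 N).
It fails at once if the carousel is spun faster than 3 rad/s (velocity of joint carousel above 3 rad/s or velocity of joint carousel below -3 rad/s).
It fails at once if another thing on the mat is moved by more than 20 mm (distance of any of cup, glue, tape, nosecone, sander, tapemeasure from where it was at the start of the episode above 0.02 m).
It also fails if it takes over 72 s, if anything falls off the work surface, if the arm or the gripper's body presses on something with over 40 N, if the wrist force passes 120 N, or if a joint passes its speed limit or range.

ROBOT

A 7-joint arm with a two-finger parallel gripper is mounted at the origin on the work surface. World frame = base frame: x ahead of the robot, y to its left, z up, the work surface at z = 0. Lengths are in mm, angles in rad, forces in N, time in s.
With the tool pointing down it reaches from about 350 to 900 mm from the base axis. Payload 8.1 kg.
Tool frame: the origin (TCP) lies at the very end of the fingers, on their centre line; the grasp point (between the pads) lies behind it (ctrl.pinch_z is the z of the grasp point in the tool frame, in mm); z points along the fingers, y is the direction in which the jaws open and shut (so a half turn about z gives the same grasp; the last joint's range is limited). The gripper opens to 92 mm and grips with 3 to 60 N. Pads are 19 mm wide; open, the fingers measure 130 mm over their backs; the gripper's body (75 mm by 190 mm) begins 47 mm behind the grasp point.
Start: joints at [-1.453, 0.434, 0.025, 1.573, -0.012, 1.134, -0.075], TCP at [136.908, 609.834, 226.742] pointing down, gripper open.
Joint ranges: [-2.62, 2.62], [-0.44, 2.09], [-1.27, 1.32], [0.08, 2.57], [-1.32, 4.46], [0.12, 2], [-2.74, 2.74]. Speed limits (rad/s): [2.22, 2.22, 3.01, 3.01, 3.14, 3.14, 3.14].

INTERFACE

Orientations are given as a unit quaternion [w, x, y, z].
In Python, from rig import ctrl gives the robot as it stands.
- The arm moves only by the shell command python3 -m creep 'ROWS' [OPENING]. ROWS is JSON, a list of rows, each a list of 4 numbers: the shift along the world's x, y, z in mm, then the turn about the world's z in degrees. A call has exactly 10 rows; each row is the pose to reach, as a shift and turn from the pose commanded when the call began; what a row does not reach only later rows make up. A row lasts 1/10 s, in which the tool goes at most 50 mm and 8.59 degrees, less where a joint would pass 70% of its speed; a pose out of reach is approached as far as the arm can. A call with a gripper value outside its range is refused whole. OPENING is the opening in per cent of the stroke, from 0 (shut) to 100 (fully open), set as the call begins (- or left out, the last holds). The fingers move at their own pace and stop on an object; the grip force is fixed at half the most. Time passes only in rows, so rows that repeat a pose let the fingers close, or fill a call up. It gives the time, the measured TCP pose, the force and the opening at its end, in the units of the state.
- ctrl.get_obs(): the state, without advancing time (a new reading comes with each control period).
- ctrl.snapshot(name): name is "scene" or "side" or "wrist"; returns (picture, depth): 480x640x3 uint8, red, green, blue; 480x640 float32, mm along the optical axis (not along the pixel's ray), 0 where there is no reading.
- ctrl.camera_model(name): a dict with "fx", "fy", "cx", "cy" (pixels), "R" (3x3) and "t" (3): a world point X has camera coordinates R X + t; the wrist camera has in their place "hand_eye" (4x4, takes a point from camera to tool coordinates, whose origin is the TCP and whose axes are the flange's). Camera axes: x right, y down, z forward; pixel columns grow to the right and rows downward; lengths in mm; the calibration is good to about 2 mm. The wrist camera is an equidistant fisheye: a pixel r from the principal point sees the ray r / f radians off the axis. A picture is of the moment at which its call begins: read the wrist's pose just before it. camera_model takes no time and is no camera call.
- ctrl.hand_in(): hands the job in, once; it reports no verdict.
The state is a dict: "clock": time; "joints": joint angles; "qd": joint speeds; "joint_torque": joint torques, N m; "ee_pos": TCP position; "eef_rot": TCP orientation; "ft_force": force on the tool from outside, world axes, zero at the start; "wrist_torque": the same for the moment, N m; "gripper_width": finger opening in mm.
Only numpy, scipy, OpenCV 4.12 (cv2) and the standard library are available. Lean on these libraries where they do the work, as an engineer would, in place of code of your own. Each camera call takes 0.05 s, during which the arm holds its last target. There are 200 camera calls.

## Working session

There is one attempt and no reset: what is moved stays moved. The work goes in short steps, Python scripts to look and compute and a shell command to move; the robot and the scene stay as the last step left them, time stands still between calls to the robot, and variables do not carry over. Pictures are saved under pics/ and viewed, about 8 in all and at most 12, crops included, and the job is handed in when it is done.

```bash
ls; mkdir -p pics
python3 - <<'E'
from rig import ctrl
import cv2,numpy as np
o=ctrl.get_obs();print({k:np.round(v,3) for k,v in o.items()},ctrl.pinch_z)
for n in("scene","side"):
    p,d=ctrl.snapshot(n);cv2.imwrite(f"pics/{n}0.png",p[:,:,::-1]);np.save(f"{n}0.npy",d)
    print(n,{k:np.round(v,3).tolist() for k,v in ctrl.camera_model(n).items()})
print(ctrl.camera_model("wrist"))
E
```

```text
pics
{'clock': np.float64(0.0), 'joints': array([-1.453,  0.435,  0.025,  1.574, -0.012,  1.134, -0.075]), 'qd': array([ 0.001, -0.001,  0.   , -0.001,  0.002, -0.001, -0.   ]), 'joint_torque': array([ 1.0000e-03, -6.6788e+01,  9.8600e-01, -3.1444e+01, -6.0000e-02,
        4.3000e-02,  0.0000e+00]), 'ee_pos': array([136.867, 609.325, 225.964]), 'eef_rot': array([ 0.   ,  0.11 ,  0.994, -0.001]), 'ft_force': array([-0.303, -0.508,  0.368]), 'wrist_torque': array([0.004, 0.003, 0.014]), 'gripper_width': np.float64(92.176)} -18.8
scene {'fx': 443.204, 'fy': 443.204, 'cx': 319.489, 'cy': 233.57, 'R': [[0.066, 0.998, 0.02], [0.571, -0.022, -0.821], [-0.818, 0.065, -0.571]], 't': [9.53, -204.931, 1560.836]}
side {'fx': 530.422, 'fy': 530.422, 'cx': 313.681, 'cy': 235.118, 'R': [[0.887, -0.462, 0.01], [-0.348, -0.682, -0.643], [0.304, 0.566, -0.766]], 't': [-490.882, 236.133, 1271.986]}
{'fx': 371.64829954431775, 'fy': 371.64829954431775, 'cx': 318.37146301482676, 'cy': 231.99762561688584, 'hand_eye': array([[ 4.71763232e-04, -9.62802190e-01, -2.70206809e-01,
         7.29757499e+01],
       [ 9.99999668e-01,  2.74657974e-04,  7.67270732e-04,
        -3.70230390e-01],
       [-6.64515487e-04, -2.70207081e-01,  9.62802000e-01,
        -1.58432147e+02],
       [ 0.00000000e+00,  0.00000000e+00,  0.00000000e+00,
         1.00000000e+00]])}
```

View pics/scene0.png

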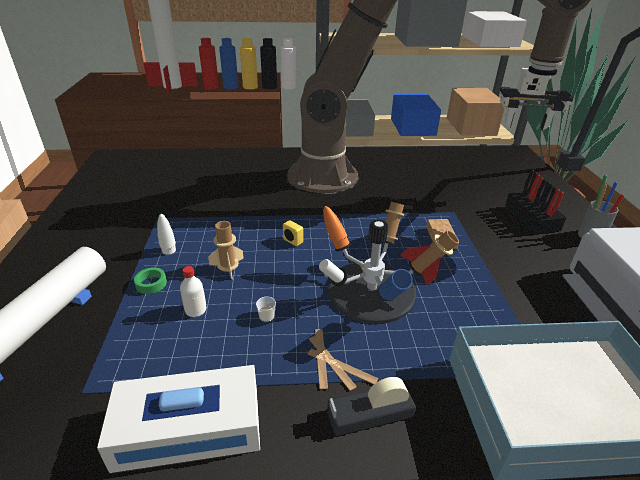

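View pics/side0.png

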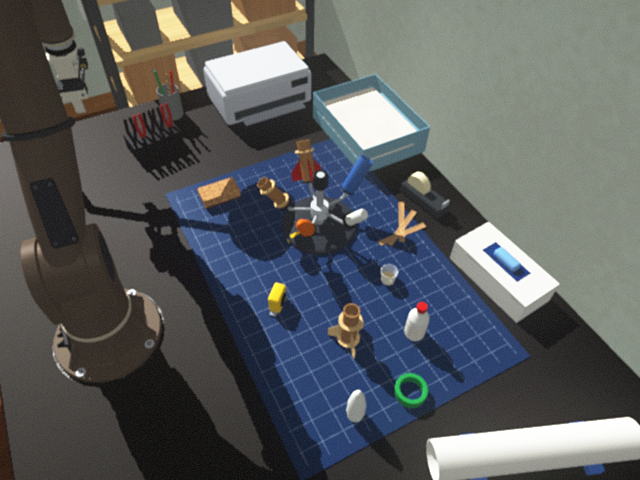

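Scene: fin can top (223,226), knob top (378,224), white plug around (331,271). Side: fin can top (351,310), knob top (320,177), plug around (357,216). I'll measure these next.

```bash
cat > h.py <<'E'
import numpy as np,cv2
from rig import ctrl
def ray(n,u,v):
    c=ctrl.camera_model(n);R=np.array(c["R"]);t=np.array(c["t"])
    return -R.T@t, R.T@np.array([(u-c["cx"])/c["fx"],(v-c["cy"])/c["fy"],1])
def plane(n,u,v,z):
    o,d=ray(n,u,v);return o+d*(z-o[2])/d[2]
def tri(a,b):
    (o1,d1),(o2,d2)=ray("scene",*a),ray("side",*b)
    s=np.linalg.lstsq(np.c_[d1,-d2],o2-o1,rcond=None)[0]
    p,q=o1+d1*s[0],o2+d2*s[1];return (p+q)/2,np.linalg.norm(p-q)
def dep(n,d):
    c=ctrl.camera_model(n);v,u=np.mgrid[:480,:640]
    P=np.stack([(u-c["cx"])/c["fx"]*d,(v-c["cy"])/c["fy"]*d,d],-1)
    return (P-np.array(c["t"]))@np.array(c["R"])
E
python3 - <<'E'
from h import *
ims=[]
for n,(x,y,w,h) in {"scene":(320,195,150,130),"side":(240,130,150,130)}.items():
    p=cv2.imread(f"pics/{n}0.png");ims.append(cv2.resize(p[y:y+h,x:x+w],(w*5//2,h*5//2),interpolation=3))
ims2=[]
for n,(x,y,w,h) in {"scene":(160,200,150,100),"side":(300,280,150,100)}.items():
    p=cv2.imread(f"pics/{n}0.png");ims2.append(cv2.resize(p[y:y+h,x:x+w],(w*5//2,h*5//2),interpolation=3))
cv2.imwrite("pics/m.png",np.vstack([np.hstack(ims),np.hstack(ims2)]))
print("knob",tri((378,224),(320,177)),"can",tri((223,226),(351,310)))
print(plane("scene",223,226,133),plane("side",351,310,133))
print("tip",tri((325,269),(364,213)))
for n in("scene","side"):
    P=dep(n,np.load(n+"0.npy")); 
    for q in {"scene":[(378,224),(223,226),(328,269),(378,237)],"side":[(320,177),(351,310),(360,215)]}[n]: print(n,q,P[q[1],q[0]].round(1))
    im=cv2.imread(f"pics/{n}0.png");
E
```

```text
knob (array([606.14165648,  72.30131973, 194.21883604]), np.float64(3.2601646345890365)) can (array([ 502.22477033, -275.20454346,  129.59618122]), np.float64(1.8529054057451968))
[ 508.10446747 -275.01845753  133.        ] [ 500.73175948 -275.98416705  133.        ]
tip (array([675.57544718, -43.31522639, 132.51002408]), np.float64(4.209940070034702))
scene (378, 224) [612.8  71.9 199.9]
scene (223, 226) [ 485.9 -279.   118.2]
scene (328, 269) [681.7 -39.3 135.9]
scene (378, 237) [629.6  71.1 177.7]
side (320, 177) [602.8  64.4 200.5]
side (351, 310) [ 509.5 -263.9  109.5]
side (360, 215) [656.7 -50.7 144. ]
```

View pics/m.png

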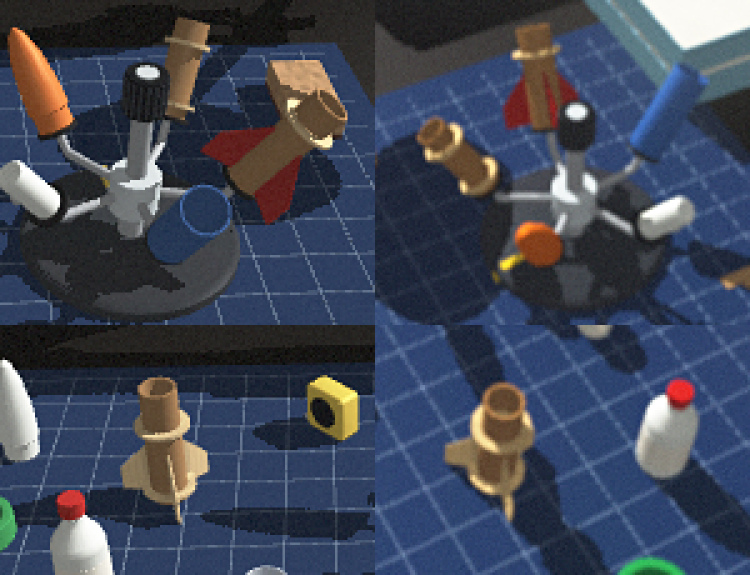

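Run:
```python
from h import *
k=[plane("scene",379.2,223.8,200),plane("side",320.4,174.8,200)];print("knob",tri((379.2,223.8),(320.4,174.8)),k)
for n in("scene","side"):
    im=cv2.imread(f"pics/{n}0.png");hsv=cv2.cvtColor(im,cv2.COLOR_BGR2HSV)
    m=cv2.inRange(hsv,(22,120,120),(35,255,255))
    N,_,st,ce=cv2.connectedComponentsWithStats(m)
    for i in range(1,N):
        if st[i,4]>3: print(n,"yellow",st[i],plane(n,*ce[i],19).round(1))
a=np.mean(k,0)
for n,q,z in [("scene",(324,265),143),("side",(365,214),143),("scene",(341,277),91),("side",(347,220),91)]:
    p=plane(n,*q,z);d=p-a;print(n,p.round(1),np.hypot(*d[:2]).round(1),np.degrees(np.arctan2(d[1],d[0])).round(1))
# fin can rim centers
print("can",plane("scene",160+158/2.5,200+62/2.5,133),plane("side",300+128/2.5,280+73/2.5,133),tri((160+158/2.5,200+62/2.5),(300+128/2.5,280+73/2.5)))
# fins: lower tips
for nm,n,q,z in [("L","scene",(160+125/2.5,200+147/2.5),60),("R","scene",(160+207/2.5,200+143/2.5),60),("front","scene",(160+178/2.5,200+195/2.5),3),("R","side",(300+74/2.5,280+130/2.5),60),("dn","side",(300+135/2.5,280+195/2.5),3)]: print(nm,n,plane(n,*q,z).round(1))
```

```text
knob (array([609.13814302,  74.82673201, 197.37362042]), np.float64(1.3907854733870986)) [array([612.28763818,  74.56020311, 200.        ]), array([607.72876801,  71.48755184, 200.        ])]
scene yellow [240  38  18  51 557] [-1419.8  -351.5    19. ]
scene yellow [283 220  20  26 301] [ 373.9 -106.4   19. ]
scene yellow [361 266   3   3   4] [536.8  61.9  19. ]
side yellow [290 232   9   6  31] [524.1  63.1  19. ]
side yellow [268 283  17  30 340] [395.4 -98.7  19. ]
scene [677.  -47.5 143. ] 137.9 -60.9
side [670.2 -52.7 143. ] 139.4 -64.4
scene [656.   -7.3  91. ] 92.5 -60.2
side [645.5 -10.9  91. ] 91.1 -67.1
can [ 502.9719455  -275.11811421  133.        ] [ 502.15602344 -274.40558718  133.        ] (array([ 502.33280209, -274.79822163,  132.83262942]), np.float64(0.922393679100845))
L scene [ 539.5 -310.    60. ]
R scene [ 536.4 -232.1   60. ]
front scene [ 545.5 -264.3    3. ]
R side [ 454.7 -267.2   60. ]
dn side [ 489.6 -325.6    3. ]
```

```bash
python3 -m creep '[[30,-35,15,0],[65,-70,25,0],[95,-105,25,0],[125,-140,25,0],[160,-180,25,0],[190,-215,25,0],[220,-250,25,0],[255,-285,25,0],[285,-320,25,0],[315,-355,25,0]]' 65; python3 -m creep '[[30,-35,0,0],[65,-70,0,0],[95,-105,0,0],[125,-140,0,0],[157,-181,0,0],[157,-181,0,0],[157,-181,0,0],[157,-181,0,0],[157,-181,0,0],[157,-181,0,0]]'
python3 - <<'E'
from h import *
print(ctrl.get_obs()["joints"].round(2))
E
```

```text
clock: 1.1
ee_pos: [452.8, 253.0, 251.7]
eef_rot: [-0.0, 0.11, 0.994, -0.0]
ft_force: [0.4, 1.0, 0.0]
gripper_width: 59.7
clock: 2.1
ee_pos: [608.4, 75.3, 251.9]
eef_rot: [-0.0, 0.109, 0.994, 0.0]
ft_force: [-0.1, 0.6, 0.4]
gripper_width: 59.6
[-0.44  0.4   0.33  1.59 -0.14  1.17  1.27]
```

```bash
cat >> h.py <<'E'
from scipy.spatial.transform import Rotation as Ro
def wpose():
    o=ctrl.get_obs();w,x,y,z=o["eef_rot"];T=np.eye(4);T[:3,:3]=Ro.from_quat([x,y,z,w]).as_matrix();T[:3,3]=o["ee_pos"]
    return T@np.array(ctrl.camera_model("wrist")["hand_eye"])
def wplane(T,u,v,z):
    c=ctrl.camera_model("wrist");a=np.array([u-c["cx"],v-c["cy"]])/c["fx"];r=np.hypot(*a)+1e-9
    d=T[:3,:3]@np.r_[a/r*np.sin(r),np.cos(r)];return T[:3,3]+d*(z-T[2,3])/d[2]
def wproj(T,P):
    c=ctrl.camera_model("wrist");p=T[:3,:3].T@(np.array(P)-T[:3,3]);h=np.hypot(p[0],p[1]);th=np.arctan2(h,p[2])
    return np.array([c["cx"],c["cy"]])+c["fx"]*th*p[:2]/h
E
python3 - <<'E'
from h import *
T=wpose();np.save("T1.npy",T);p,d=ctrl.snapshot("wrist");cv2.imwrite("pics/w1.png",p[:,:,::-1]);np.save("w1.npy",d)
for P in [(609.5,73.5,200),(535,62,19)]: print(wproj(T,P))
E
```

```text
[316.19195262 256.82172037]
[290.67536228 134.55250413]
```

View pics/w1.png

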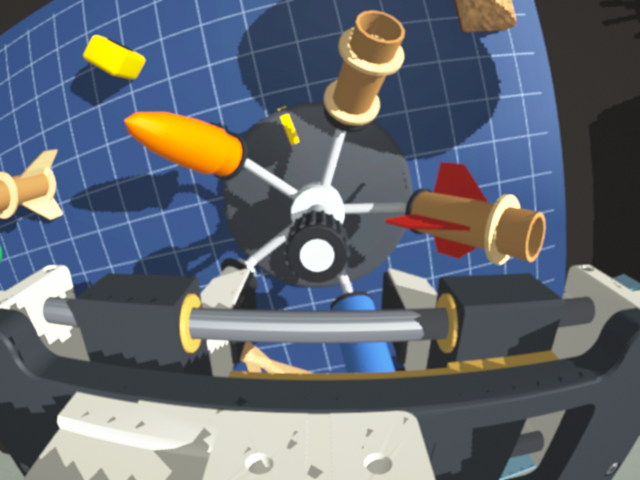

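Knob top sits at (317,255), as predicted, and the yellow mark runs (284,116)–(295,143). Next I'll compute the angles.

Run:
```python
from h import *
T=np.load("T1.npy");im=cv2.imread("pics/w1.png");hsv=cv2.cvtColor(im,cv2.COLOR_BGR2HSV)
print("knob",wplane(T,317,255,200).round(1))
m=cv2.inRange(hsv,(22,120,120),(33,255,255));m[:100]=0;m[150:]=0;m[:,:270]=0;m[:,310:]=0
v,u=np.nonzero(m);P=np.array([wplane(T,a,b,19) for a,b in zip(u,v)])
c=P.mean(0);w,V=np.linalg.eigh(np.cov(P[:,:2].T));print("mark",c,V[:,1],np.sqrt(w)*3.46)
for ax in [(609.5,73.5),(610,72.5)]:
    d=c[:2]-ax;print(np.degrees(np.arctan2(d[1],d[0])),np.hypot(*d))
a=np.array([609.5,73.5])
# hook arm directions: collars seen
for nm,q,z in [("orange",(236,158),91),("kraft",(349,118),91),("red",(418,203),91),("blue",(352,299),91),("white",(240,272),78)]:
    d=wplane(T,*q,z)[:2]-a;print(nm,np.hypot(*d).round(),np.degrees(np.arctan2(d[1],d[0])).round(1))
```

```text
knob [608.5  74.2 200. ]
mark [527.74051919  61.86946929  19.        ] [-0.98544763 -0.16997929] [10.36778813 35.10394731]
-171.9038235423115 82.58257653234173
-172.63638214224687 82.94353721727882
orange 87.0 -138.9
kraft 90.0 149.7
red 92.0 84.9
blue 88.0 9.9
white 96.0 -64.2
```

```bash
python3 -m creep '[[0,-1,-20,0],[0,-1,-40,0],[0,-1,-60,0],[0,-1,-75,0],[0,-1,-85,0],[0,-1,-91,0],[0,-1,-91,0],[0,-1,-91,0],[0,-1,-91,0],[0,-1,-91,0]]'; python3 -m creep '[[0,0,0,0],[0,0,0,0],[0,0,0,0],[0,0,0,0],[0,0,0,0],[0,0,0,0],[0,0,0,0],[0,0,0,0],[0,0,0,0],[0,0,0,0]]' 0
```

```text
clock: 3.15
ee_pos: [609.3, 72.9, 161.4]
eef_rot: [0.001, 0.11, 0.994, 0.0]
ft_force: [-0.1, 0.5, 0.1]
gripper_width: 59.7
clock: 4.15
ee_pos: [609.2, 74.1, 160.8]
eef_rot: [0.0, 0.11, 0.994, 0.001]
ft_force: [1.7, 6.0, -0.9]
gripper_width: 37.6
```

```bash
python3 -m creep '[[0,1,0,-2],[0,1,0,-6],[0,1,0,-11],[0,1,0,-17],[0,1,0,-23],[0,1,0,-29],[0,1,0,-35],[0,1,0,-41],[0,1,0,-47],[0,1,0,-52]]'; python3 -m creep '[[0,0,0,-6],[0,0,0,-12],[0,0,0,-18],[0,0,0,-24],[0,0,0,-30],[0,0,0,-36],[0,0,0,-42],[0,0,0,-48],[0,0,0,-53],[0,0,0,-56]]'; python3 -m creep '[[0,0,0,0],[0,0,0,0],[0,0,0,0],[0,0,0,0],[0,0,0,0],[0,0,0,0],[0,0,0,0],[0,0,0,0],[0,0,0,0],[0,0,0,0]]' 65;  python3 -m creep '[[0,0,15,0],[0,0,35,0],[0,0,60,0],[-20,-10,90,0],[-50,-30,110,0],[-80,-55,120,0],[-110,-70,120,0],[-110,-70,120,0],[-110,-70,120,0],[-110,-70,120,0]]'
python3 - <<'E'
from h import *
T=wpose();np.save("T2.npy",T);p,d=ctrl.snapshot("wrist");cv2.imwrite("pics/w2.png",p[:,:,::-1]);np.save("w2.npy",d)
for n in("scene","side"):
    p,d=ctrl.snapshot(n);cv2.imwrite(f"pics/{n}2.png",p[:,:,::-1])
print(ctrl.get_obs()["joints"].round(2))
E
```

```text
clock: 5.15
ee_pos: [609.2, 74.1, 160.8]
eef_rot: [0.0, 0.536, 0.844, 0.0]
ft_force: [2.4, 2.1, -0.8]
gripper_width: 37.4
clock: 6.15
ee_pos: [609.3, 74.1, 160.8]
eef_rot: [0.0, 0.87, 0.494, 0.0]
ft_force: [1.8, 1.3, -0.7]
gripper_width: 37.7
clock: 7.15
ee_pos: [608.9, 73.8, 160.7]
eef_rot: [0.0, 0.869, 0.495, -0.0]
ft_force: [0.2, 1.0, -0.2]
gripper_width: 59.9
clock: 8.15
ee_pos: [499.7, 4.5, 281.3]
eef_rot: [0.0, 0.869, 0.495, 0.001]
ft_force: [-0.2, -0.1, -0.7]
gripper_width: 59.6
[-0.89  0.24  0.97  1.84 -0.21  1.17 -0.39]
```

View pics/w2.png

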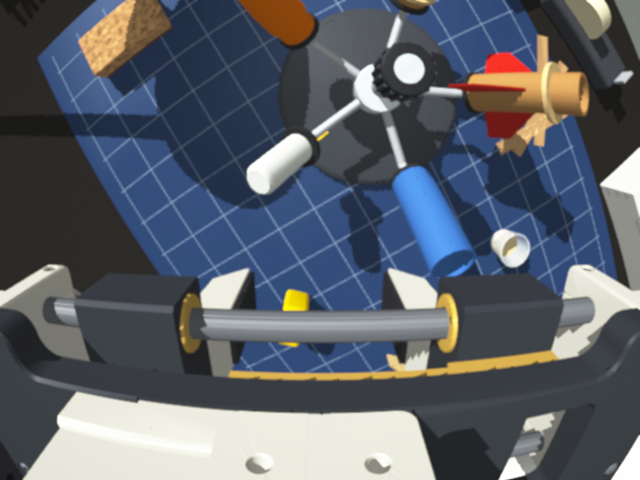

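Carousel is at the mark; the white plug tip is at (262,180) and its collar at about (318,148), over the yellow stripe. I'll move part-way to the can and take a second wrist view to triangulate the plug.

```bash
python3 -m creep '[[0,-15,0,0],[0,-40,0,0],[0,-70,0,0],[0,-95,0,0],[0,-105,0,0],[0,-105,0,0],[0,-105,0,0],[0,-105,0,0],[0,-105,0,0],[0,-105,0,0]]'
python3 - <<'E'
from h import *
T=wpose();np.save("T3.npy",T);p,d=ctrl.snapshot("wrist");cv2.imwrite("pics/w3.png",p[:,:,::-1]);np.save("w3.npy",d)
T2=np.load("T2.npy")
tip=np.array([609.3-132.7*.99,74.1-132.7*.139,143.4])
a,b=wproj(T2,tip),wproj(T,tip);print(a,b)
t=[]
for f,c in (("w2",(285,160)),("w3",b)):
    im=cv2.imread(f"pics/{f}.png");x,y=int(c[0])-60,max(0,int(c[1])-60)
    t.append(cv2.resize(im[y:y+120,x:x+120],(400,400),interpolation=3));print(f,x,y,im[y:y+120,x:x+120].shape)
cv2.imwrite("pics/m3.png",np.hstack(t))
g=tri((188,272),(423,308));print("glue",g,"nose",tri((163,218),(356,395)))
E
```

```text
clock: 9.3
ee_pos: [499.0, -100.3, 280.7]
eef_rot: [-0.0, 0.869, 0.496, 0.0]
ft_force: [0.3, 0.3, 0.1]
gripper_width: 59.4
[262.97182594 180.0795714 ] [198.077284  72.35744 ]
w2 225 100 (120, 120, 3)
w3 138 12 (120, 120, 3)
glue (array([ 654.05289568, -334.95639481,  114.55096619]), np.float64(2.127834643291586)) nose (array([ 420.23668836, -438.96200164,  102.68761567]), np.float64(0.2493308869189687))
```

View pics/m3.png

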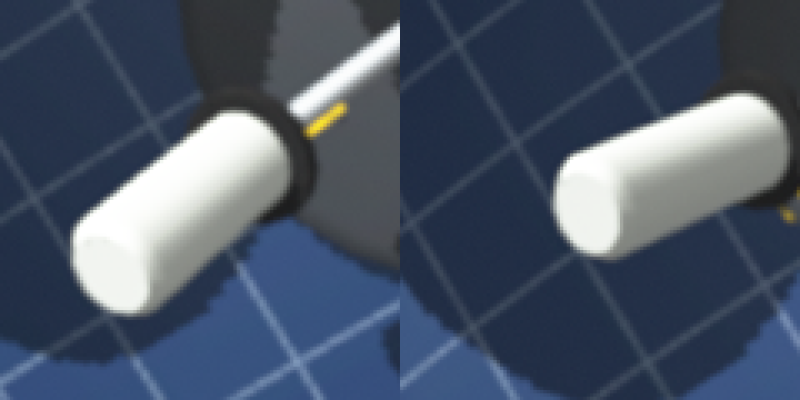

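Run:
```python
from h import *
T2,T3=np.load("T2.npy"),np.load("T3.npy")
def wray(T,u,v): 
    q=wplane(T,u,v,0)-T[:3,3];return T[:3,3],q/np.linalg.norm(q)
def tr(a,b):
    (o1,d1),(o2,d2)=wray(T2,*a),wray(T3,*b);s=np.linalg.lstsq(np.c_[d1,-d2],o2-o1,rcond=None)[0]
    p,q=o1+d1*s[0],o2+d2*s[1];return (p+q)/2,np.linalg.norm(p-q)
A=lambda x,y:(225+x/3.3333,100+y/3.3333)
B=lambda x,y:(138+(x-400)/3.3333,12+y/3.3333)
tip,e=tr(A(111,276),B(587,213));print("tip",tip,e)
n1=np.cross(wray(T2,*A(112,273))[1],wray(T2,*A(253,151))[1]);n2=np.cross(wray(T3,*B(587,208))[1],wray(T3,*B(752,142))[1])
d=np.cross(n1,n2);d/=np.linalg.norm(d);d*=np.sign(d[2]);print("axis",d,"tilt",np.degrees(np.arccos(d[2])),"az",np.degrees(np.arctan2(d[1],d[0])))
ax=np.array([609.3,74.1,0])
for az in(-170,-172,-174):
    a=np.radians(az);el=ax+[80*np.cos(a),80*np.sin(a),68.1];q=tip-el;print(az,np.linalg.norm(q),"tilt",np.degrees(np.arccos(q[2]/np.linalg.norm(q))),"az",np.degrees(np.arctan2(q[1],q[0])))
    z=np.array([np.cos(a)*.5736,np.sin(a)*.5736,.8192]);y=np.array([np.sin(a),-np.cos(a),0]);x=np.cross(y,z);print("  dx,dy",(tip-(el+92*z))@x,(tip-(el+92*z))@y)
    for k,o,r in ((-28,0,0),(0,0,0),(64,0,0)):pass
# other hooks: orange and kraft / collars in w2
for nm,q in [("orange",(298,33)),("red",(470,92)),("blue",(405,172))]:
    dd=wplane(T2,*q,91)-ax;print(nm,np.hypot(*dd[:2]),np.degrees(np.arctan2(dd[1],dd[0])))
c=wplane(T2,*A(290,115),68)-ax;print("arm pt",np.hypot(*c[:2]),np.degrees(np.arctan2(c[1],c[0])))
c=wplane(T2,*A(400,28),68)-ax;print("arm pt",np.hypot(*c[:2]),np.degrees(np.arctan2(c[1],c[0])))
c=wplane(T2,*A(325,120),19)-ax;print("mark pt",np.hypot(*c[:2]),np.degrees(np.arctan2(c[1],c[0])))
```

```text
tip [473.13240611  55.69797201 141.50763744] 0.13632819486636966
axis [-0.56586426 -0.09531976  0.81896995] tilt 35.0181853847827 az -170.43829853834
-170 93.28359216081112 tilt 38.10048596682929 az -175.50591852167562
  dx,dy -4.82893590937655 5.52279470294752
-172 93.18997526501506 tilt 38.02702038921492 az -172.72652080487313
  dx,dy -4.918316141212262 0.7279255758838048
-174 93.24000863808018 tilt 38.06631724461284 az -169.9424710873221
  dx,dy -4.8705582100242815 -4.067830416365704
orange 92.86158165128403 116.36220321157805
red 88.8113700455513 -30.112653124992235
blue 84.73933864796162 -104.14345137375956
arm pt 80.50837076499667 -174.6970832578662
arm pt 38.769403736806126 -178.04523873286428
mark pt 73.37553944129274 -168.28488012615225
```

```bash
python3 -m creep '[[0,-15,0,-6],[1,-35,0,-12],[2,-60,0,-18],[3,-85,0,-24],[3,-110,0,-30],[3,-135,0,-36],[3,-155,0,-42],[3,-170,-20,-47],[3,-175,-50,-51],[3,-175,-80,-51]]'
python3 - <<'E'
from h import *
T=wpose();p,d=ctrl.snapshot("wrist");cv2.imwrite("pics/w4.png",p[:,:,::-1])
print(wproj(T,(502.5,-275,133)),ctrl.get_obs()["ee_pos"],ctrl.get_obs()["joints"].round(2));np.save("T4.npy",T)
E
```

```text
clock: 10.35
ee_pos: [502.0, -277.2, 200.0]
eef_rot: [0.001, 0.997, 0.071, 0.0]
ft_force: [0.3, 0.8, -0.3]
gripper_width: 59.5
[314.61753534 244.66250716] [ 500.21637076 -274.65896405  195.29709956] [-0.31  0.57  1.09  1.8  -0.55  1.13 -0.45]
```

View pics/w4.png

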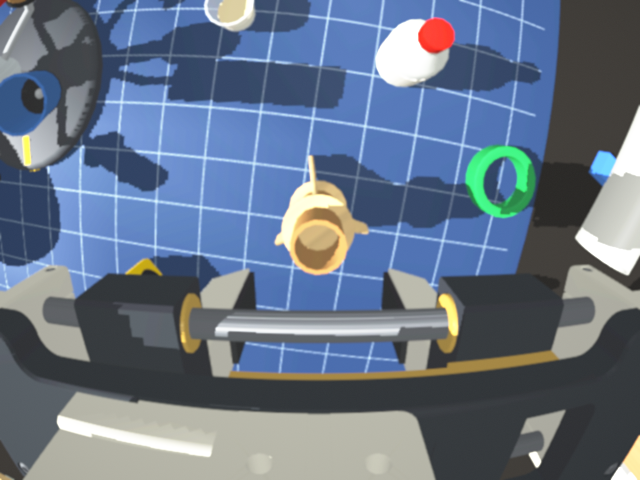

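Can rim centre is at (319,246), within about 3 mm of prediction. I'll descend and grip.

```bash
python3 -m creep '[[0,-1,-10,0],[0,-1,-30,0],[0,-1,-55,0],[0,-1,-75,0],[0,-1,-90,0],[0,-1,-100,0],[0,-1,-103,0],[0,-1,-103,0],[0,-1,-103,0],[0,-1,-103,0]]'; python3 -m creep '[[0,0,0,0],[0,0,0,0],[0,0,0,0],[0,0,0,0],[0,0,0,0],[0,0,0,0],[0,0,0,0],[0,0,0,0],[0,0,0,0],[0,0,0,0]]' 0;  python3 -m creep '[[0,0,10,0],[0,0,25,0],[0,0,45,0],[0,0,70,0],[0,0,95,0],[0,0,120,0],[0,0,140,0],[0,0,150,0],[0,0,150,0],[0,0,150,0]]'
```

```text
clock: 11.4
ee_pos: [502.3, -277.5, 98.5]
eef_rot: [0.0, 0.997, 0.073, 0.001]
ft_force: [0.6, -0.5, -0.1]
gripper_width: 59.4
clock: 12.4
ee_pos: [502.0, -277.2, 97.8]
eef_rot: [0.0, 0.997, 0.073, 0.0]
ft_force: [-0.6, 0.5, 3.2]
gripper_width: 36.4
clock: 13.4
ee_pos: [501.7, -276.8, 247.3]
eef_rot: [-0.0, 0.997, 0.073, -0.0]
ft_force: [-0.2, -0.0, -2.0]
gripper_width: 36.5
```

```bash
python3 -m creep '[[-10,10,2,0],[-25,30,5,0],[-40,60,10,0],[-50,90,10,0],[-52,120,10,0],[-52,150,10,0],[-52,180,10,0],[-52,210,10,0],[-50,235,10,0],[-45,260,10,0]]';  python3 -m creep '[[6,25,0,0],[12,45,0,0],[17,60,0,0],[20,70,0,0],[20,74,0,0],[20,74,0,0],[20,74,0,0],[20,74,0,0],[20,74,0,0],[20,74,0,0]]'
python3 - <<'E'
from h import *
print(ctrl.get_obs()["ft_force"],ctrl.get_obs()["joints"].round(2),ctrl.get_obs()["ee_pos"])
t=[]
for n,(x,y,w,h) in {"scene":(290,170,120,130),"side":(240,120,120,130)}.items():
    p,d=ctrl.snapshot(n);cv2.imwrite(f"pics/{n}5.png",p[:,:,::-1]);t.append(cv2.resize(p[y:y+h,x:x+w,::-1],(400,433),interpolation=3))
cv2.imwrite("pics/m5.png",np.hstack(t))
E
```

```text
clock: 14.4
ee_pos: [455.8, -15.7, 256.9]
eef_rot: [-0.0, 0.997, 0.073, -0.001]
ft_force: [0.4, 0.6, -1.9]
gripper_width: 36.3
clock: 15.4
ee_pos: [476.9, 56.5, 257.8]
eef_rot: [-0.0, 0.997, 0.072, 0.0]
ft_force: [-0.9, -0.3, -0.8]
gripper_width: 36.1
[-0.94612395 -0.25727266 -0.80609838] [-1.19  0.3   1.24  1.93 -0.32  1.13 -1.25] [476.85157515  56.51440262 257.81248948]
```

View pics/m5.png

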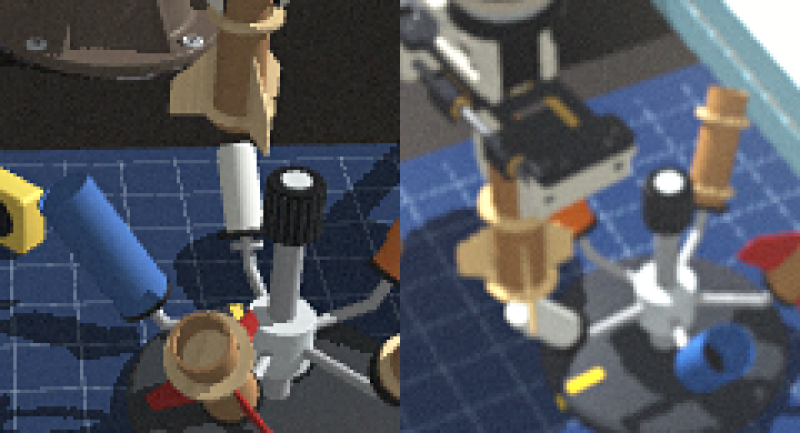

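```bash
python3 -m creep '[[0,0,-3,0],[0,0,-6,0],[0,0,-9,0],[0,0,-12,0],[0,0,-14,0],[0,0,-16,0],[0,0,-18,0],[0,0,-20,0],[0,0,-21,0],[0,0,-21,0]]'
python3 -c "
from h import *
print(ctrl.get_obs()['joints'].round(3),ctrl.get_obs()['ft_force'])"
```

```text
clock: 16.5
ee_pos: [476.8, 56.8, 236.6]
eef_rot: [0.0, 0.997, 0.073, -0.0]
ft_force: [-0.0, 0.7, -1.7]
gripper_width: 36.4
[-1.154  0.329  1.21   1.957 -0.348  1.09  -1.221] [-0.01371645  0.66687256 -1.65346982]
```

```bash
python3 -m creep '[[-1,0,0,0],[-2,-0.3,0,0],[-3,-0.4,0,0],[-4,-0.6,0,0],[-5,-0.8,-0.3,0],[-6,-0.9,-0.5,0],[-7,-1,-0.7,0],[-8,-1.2,-1,0],[-9,-1.3,-1,0],[-9,-1.3,-1,0]]'
python3 -c "
from h import *
print(ctrl.get_obs()['wrist_torque'],ctrl.get_obs()['ft_force'])"
```

```text
clock: 17.5
ee_pos: [468.0, 55.5, 235.9]
eef_rot: [-0.0, 0.997, 0.073, 0.0]
ft_force: [3.5, 0.4, 0.8]
gripper_width: 36.2
[ 0.08841567 -0.90567704 -0.04870639] [3.51957219 0.39894074 0.77050918]
```

```bash
python3 -m creep '[[-1,-0.1,0,0],[-2,-0.3,-0.4,0],[-3,-0.4,-0.7,0],[-4,-0.6,-1,0],[-5,-0.7,-1.3,0],[-6,-0.9,-1.6,0],[-7,-1,-2,0],[-8,-1.2,-2.3,0],[-9,-1.3,-2.5,0],[-9,-1.3,-2.5,0]]'
python3 -c "
from h import *
print(ctrl.get_obs()['wrist_torque'],ctrl.get_obs()['ft_force'])"
```

```text
clock: 18.5
ee_pos: [458.7, 54.2, 233.2]
eef_rot: [-0.0, 0.997, 0.073, -0.0]
ft_force: [2.5, 0.1, 3.8]
gripper_width: 36.5
[ 0.0308134  -0.69658659 -0.07069054] [2.49194852 0.13133205 3.83379452]
```

```bash
python3 -m creep '[[-2,-0.3,0,0],[-4,-0.6,-0.3,0],[-6,-0.9,-0.7,0],[-8,-1.2,-1,0],[-10,-1.5,-1.5,0],[-12,-1.8,-2.2,0],[-14,-2.1,-3,0],[-16,-2.4,-4,0],[-17,-2.5,-4.5,0],[-17,-2.5,-4.5,0]]'
python3 -c "
from h import *
print(ctrl.get_obs()['wrist_torque'],ctrl.get_obs()['ft_force'])"
```

```text
clock: 19.5
ee_pos: [441.7, 51.7, 228.8]
eef_rot: [-0.0, 0.997, 0.073, -0.0]
ft_force: [2.5, 0.6, 2.9]
gripper_width: 36.5
[ 0.09565239 -0.61301708 -0.01545961] [2.52164058 0.58336883 2.87401684]
```

```bash
python3 -m creep '[[-2,-0.3,-0.8,0],[-4,-0.6,-1.6,0],[-6,-0.9,-2.5,0],[-8,-1.2,-3.5,0],[-10,-1.5,-4.5,0],[-12,-1.8,-5.6,0],[-14,-2.1,-7,0],[-16,-2.4,-8.5,0],[-16.5,-2.5,-9,0],[-16.5,-2.5,-9,0]]'
python3 -m creep '[[-2,-0.3,-1.3,0],[-4,-0.6,-2.6,0],[-6,-0.9,-4,0],[-8,-1.2,-5.4,0],[-10,-1.5,-7,0],[-11,-1.7,-7.8,0],[-12,-1.8,-8.6,0],[-13,-2,-9.5,0],[-13,-2,-9.5,0],[-13,-2,-9.5,0]]'
python3 - <<'E'
from h import *
print(ctrl.get_obs()['wrist_torque'],ctrl.get_obs()['ft_force'],ctrl.get_obs()['joints'].round(2))
t=[]
for n,(x,y,w,h) in {"scene":(290,170,120,130),"side":(220,120,120,130)}.items():
    p,d=ctrl.snapshot(n);cv2.imwrite(f"pics/{n}6.png",p[:,:,::-1]);t.append(cv2.resize(p[y:y+h,x:x+w,::-1],(400,433),interpolation=3))
cv2.imwrite("pics/m6.png",np.hstack(t))
E
```

```text
clock: 20.5
ee_pos: [425.2, 49.3, 219.6]
eef_rot: [-0.0, 0.997, 0.073, -0.0]
ft_force: [1.6, 0.1, 2.9]
gripper_width: 36.9
clock: 21.5
ee_pos: [412.4, 47.3, 210.2]
eef_rot: [0.0, 0.997, 0.073, -0.0]
ft_force: [1.5, 0.5, 1.5]
gripper_width: 36.2
[ 0.24625511 -0.35078843  0.0808635 ] [1.54225163 0.52972182 1.50384866] [-1.31  0.18  1.26  2.13 -0.21  0.97 -1.36]
```

View pics/m6.png

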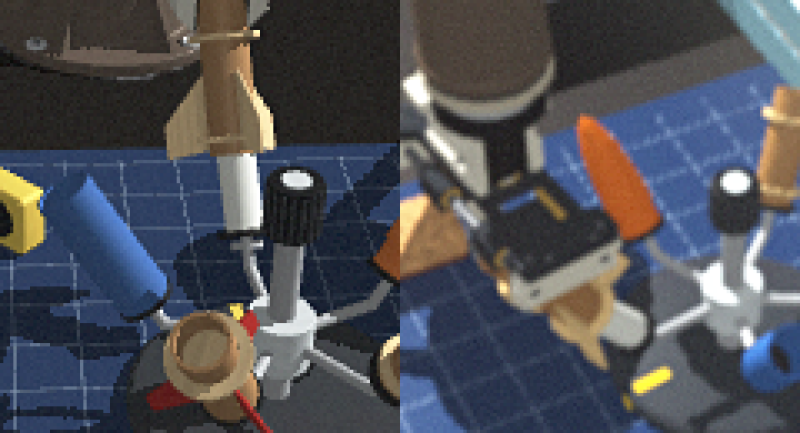

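```bash
python3 -m creep '[[0.6,0.1,-0.8,0],[1.2,0.2,-1.6,0],[1.8,0.3,-2.4,0],[2.4,0.4,-3.2,0],[3,0.4,-4,0],[3.6,0.5,-4.8,0],[4.2,0.6,-5.6,0],[4.8,0.7,-6.4,0],[5.4,0.8,-7.2,0],[6,0.9,-8,0]]'
python3 -c "
from h import *
print(ctrl.get_obs()['wrist_torque'],ctrl.get_obs()['ft_force'])"
```

```text
clock: 22.6
ee_pos: [418.5, 48.1, 202.2]
eef_rot: [0.0, 0.997, 0.073, 0.0]
ft_force: [1.1, 0.8, 1.2]
gripper_width: 36.3
[ 0.17124969 -0.38106176  0.07220769] [1.12018381 0.83360778 1.22493653]
```

```bash
python3 -m creep '[[0.6,0.1,-0.8,0],[1.2,0.2,-1.6,0],[1.8,0.3,-2.4,0],[2.4,0.4,-3.2,0],[3,0.4,-4,0],[3.6,0.5,-4.8,0],[4.2,0.6,-5.6,0],[4.8,0.7,-6.4,0],[5.4,0.8,-7.2,0],[6,0.9,-8,0]]'
python3 -c "
from h import *
print(ctrl.get_obs()['wrist_torque'],ctrl.get_obs()['ft_force'])"
```

```text
clock: 23.6
ee_pos: [424.5, 49.0, 194.2]
eef_rot: [0.0, 0.997, 0.073, -0.0]
ft_force: [1.3, 0.9, 2.6]
gripper_width: 36.6
[ 0.22298159 -0.38227401  0.03780796] [1.28408362 0.86049262 2.61500244]
```

```bash
python3 -m creep '[[0.6,0.1,-0.8,0],[1.2,0.2,-1.6,0],[1.8,0.3,-2.4,0],[2.4,0.4,-3.2,0],[3,0.5,-4,0],[3.6,0.6,-4.8,0],[4.2,0.7,-5.6,0],[4.8,0.8,-6.4,0],[5.4,0.9,-7.2,0],[6,1.0,-8,0]]'
python3 -c "
from h import *
print(ctrl.get_obs()['wrist_torque'],ctrl.get_obs()['ft_force'])"
```

```text
clock: 24.6
ee_pos: [429.8, 49.9, 186.1]
eef_rot: [-0.0, 0.997, 0.073, -0.001]
ft_force: [-2.6, -0.3, 8.0]
gripper_width: 36.4
[0.15076868 0.39590431 0.04545662] [-2.5594475  -0.27460376  7.99297755]
```

```bash
python3 -m creep '[[0.6,0.1,-0.8,0],[1.2,0.2,-1.6,0],[1.8,0.3,-2.4,0],[2.4,0.4,-3.2,0],[3,0.5,-4,0],[3,0.5,-4,0],[3,0.5,-4,0],[3,0.5,-4,0],[3,0.5,-4,0],[3,0.5,-4,0]]'
python3 -c "
from h import *
print(ctrl.get_obs()['wrist_torque'],ctrl.get_obs()['ft_force'])"
```

```text
clock: 25.6
ee_pos: [432.5, 50.4, 182.0]
eef_rot: [-0.0, 0.997, 0.073, -0.001]
ft_force: [-3.2, -0.1, 5.3]
gripper_width: 36.7
[0.06733637 0.46573257 0.04490548] [-3.23011169 -0.11149311  5.31288635]
```

```bash
python3 -m creep '[[0.6,0.1,-0.8,0],[1.2,0.2,-1.6,0],[1.8,0.3,-2.4,0],[2.4,0.4,-3.2,0],[3,0.5,-4,0],[3.6,0.6,-4.8,0],[4.2,0.7,-5.6,0],[4.8,0.8,-6.4,0],[5.4,0.9,-7.2,0],[6,1.0,-8,0]]'
python3 -c "
from h import *
print(ctrl.get_obs()['wrist_torque'],ctrl.get_obs()['ft_force'])"
```

```text
clock: 26.6
ee_pos: [437.4, 51.2, 173.7]
eef_rot: [-0.0, 0.997, 0.073, -0.002]
ft_force: [-8.3, -0.3, 9.9]
gripper_width: 36.2
[-0.06073772  1.4967135   0.0105589 ] [-8.25876599 -0.34763939  9.85377064]
```

```bash
python3 -m creep '[[-0.5,0,0,0],[-0.5,0,0,0],[-0.2,0,-0.6,0],[0.1,0,-1.2,0],[0.4,0.1,-1.8,0],[0.7,0.1,-2.4,0],[1,0.2,-3,0],[1.3,0.3,-3.4,0],[1.3,0.3,-3.4,0],[1.3,0.3,-3.4,0]]'
python3 - <<'E'
from h import *
print(ctrl.get_obs()['wrist_torque'],ctrl.get_obs()['ft_force'])
t=[]
for n,(x,y,w,h) in {"scene":(290,170,120,130),"side":(220,120,120,130)}.items():
    p,d=ctrl.snapshot(n);cv2.imwrite(f"pics/{n}7.png",p[:,:,::-1]);t.append(cv2.resize(p[y:y+h,x:x+w,::-1],(400,433),interpolation=3))
cv2.imwrite("pics/m7.png",np.hstack(t))
E
```

```text
clock: 27.6
ee_pos: [439.5, 51.7, 170.5]
eef_rot: [-0.0, 0.997, 0.073, -0.001]
ft_force: [-6.6, 0.8, 6.8]
gripper_width: 36.8
[-0.10329317  1.23950587 -0.05949026] [-6.63269969  0.84453273  6.80176359]
```

View pics/m7.png

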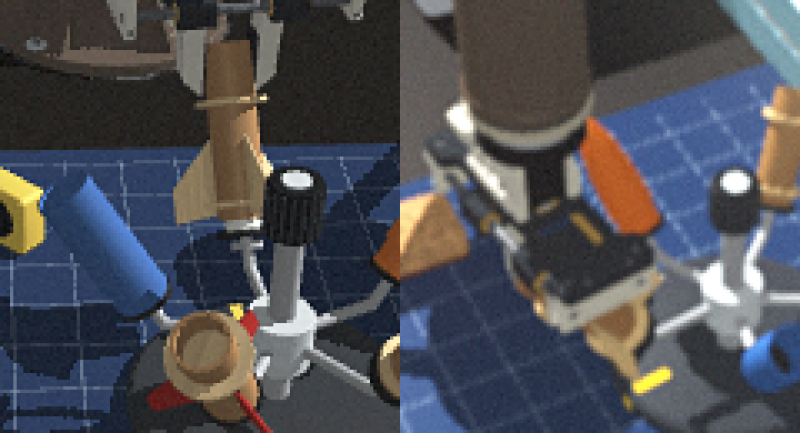

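The can is well down the plug, with roughly 10 mm of white still showing above the collar. I'll continue gently.

```bash
python3 -m creep '[[-0.4,0,0,0],[-0.1,0,-0.6,0],[0.2,0,-1.2,0],[0.5,0.1,-1.8,0],[0.8,0.1,-2.4,0],[1.1,0.1,-3,0],[1.4,0.2,-3.6,0],[1.7,0.2,-4.1,0],[2,0.2,-4.5,0],[2,0.2,-4.5,0]]'
python3 -c "
from h import *
print(ctrl.get_obs()['wrist_torque'],ctrl.get_obs()['ft_force'])"
```

```text
clock: 28.7
ee_pos: [441.8, 52.0, 166.1]
eef_rot: [-0.0, 0.997, 0.073, -0.001]
ft_force: [-4.7, -0.7, 3.8]
gripper_width: 36.5
[4.47203045e-04 8.59979525e-01 1.10798501e-02] [-4.68203519 -0.6655229   3.82086801]
```

```bash
python3 -m creep '[[0.1,0.1,-0.5,0],[0.3,0.1,-0.9,0],[0.5,0.1,-1.3,0],[0.7,0.1,-1.7,0],[1,0.1,-2.1,0],[1.2,0.1,-2.5,0],[1.5,0.2,-2.9,0],[1.7,0.2,-3.2,0],[1.7,0.2,-3.2,0],[1.7,0.2,-3.2,0]]'
python3 -c "
from h import *
print(ctrl.get_obs()['wrist_torque'],ctrl.get_obs()['ft_force'])"
```

```text
clock: 29.7
ee_pos: [443.5, 52.2, 162.9]
eef_rot: [-0.0, 0.997, 0.073, -0.001]
ft_force: [-5.6, 0.0, 4.9]
gripper_width: 36.6
[ 0.04039931  0.96116511 -0.00852162] [-5.60473295  0.03859762  4.91664356]
```

```bash
python3 -m creep '[[0.1,0,-0.4,0],[0.3,0,-0.8,0],[0.5,0.1,-1.2,0],[0.7,0.1,-1.6,0],[0.9,0.1,-2,0],[1.1,0.1,-2.4,0],[1.1,0.1,-2.4,0],[1.1,0.1,-2.4,0],[1.1,0.1,-2.4,0],[1.1,0.1,-2.4,0]]'
python3 -c "
from h import *
print(ctrl.get_obs()['wrist_torque'],ctrl.get_obs()['ft_force'])"
```

```text
clock: 30.7
ee_pos: [444.3, 52.2, 160.5]
eef_rot: [-0.0, 0.997, 0.073, -0.001]
ft_force: [-7.3, 0.4, 8.3]
gripper_width: 36.6
[0.00854744 1.36707522 0.05683303] [-7.30527185  0.43349112  8.29204816]
```

```bash
python3 -m creep '[[0.1,0,-0.3,0],[0.3,0,-0.6,0],[0.5,0,-0.9,0],[0.7,0.1,-1.2,0],[0.7,0.1,-1.2,0],[0.7,0.1,-1.2,0],[0.7,0.1,-1.2,0],[0.7,0.1,-1.2,0],[0.7,0.1,-1.2,0],[0.7,0.1,-1.2,0]]'
python3 - <<'E'
from h import *
print(ctrl.get_obs()['wrist_torque'],ctrl.get_obs()['ft_force'])
t=[]
for n,(x,y,w,h) in {"scene":(325,205,70,75),"side":(260,170,70,75)}.items():
    p,d=ctrl.snapshot(n);cv2.imwrite(f"pics/{n}8.png",p[:,:,::-1]);t.append(cv2.resize(p[y:y+h,x:x+w,::-1],(400,428),interpolation=3))
cv2.imwrite("pics/m8.png",np.hstack(t))
E
```

```text
clock: 31.7
ee_pos: [444.5, 52.3, 159.3]
eef_rot: [-0.0, 0.997, 0.073, -0.002]
ft_force: [-8.3, 0.1, 11.3]
gripper_width: 36.3
[-0.14052564  1.76923683  0.0510974 ] [-8.314066    0.10040814 11.33707784]
```

View pics/m8.png

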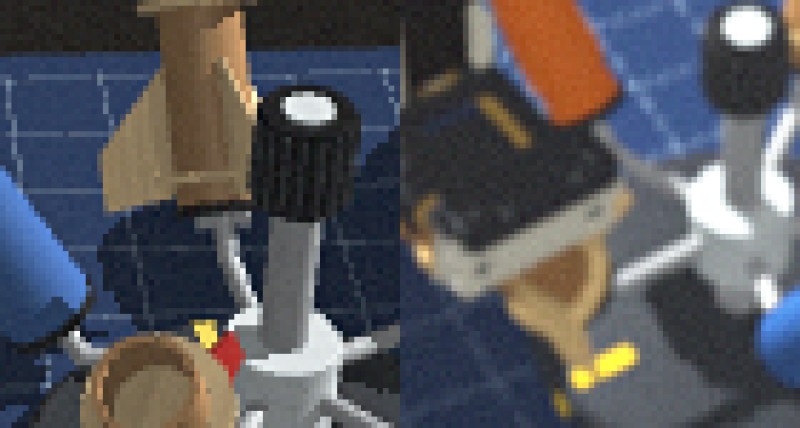

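```bash
python3 -m creep '[[0.2,0,-0.3,0],[0.4,0,-0.6,0],[0.6,0,-0.9,0],[0.6,0,-0.9,0],[0.6,0,-0.9,0],[0.6,0,-0.9,0],[0.6,0,-0.9,0],[0.6,0,-0.9,0],[0.6,0,-0.9,0],[0.6,0,-0.9,0]]'
python3 -c "
from h import *
print(ctrl.get_obs()['wrist_torque'],ctrl.get_obs()['ft_force'])"
```

```text
clock: 32.8
ee_pos: [444.5, 52.2, 158.3]
eef_rot: [-0.0, 0.997, 0.073, -0.002]
ft_force: [-12.1, -1.1, 14.6]
gripper_width: 36.3
[-0.20908784  2.31135549  0.07532773] [-12.09851278  -1.14672761  14.59452437]
```

The force is now rising about 4–5 N per mm, so the can is on the collar. Releasing.

```bash
python3 -m creep '[[0,0,0,0],[0,0,0,0],[0,0,0,0],[0,0,0,0],[0,0,0,0],[0,0,0,0],[0,0,0,0],[0,0,0,0],[0,0,0,0],[0,0,0,0]]' 65
python3 -m creep '[[0,0,3,0],[0,0,8,0],[0,0,15,0],[0,0,25,0],[0,0,40,0],[-5,0,60,0],[-10,0,80,0],[-10,0,95,0],[-10,0,100,0],[-10,0,100,0]]'
python3 - <<'E'
from h import *
print(ctrl.get_obs()['ft_force'],ctrl.get_obs()['joints'].round(2))
t=[]
for n,(x,y,w,h) in {"scene":(310,175,90,105),"side":(235,150,90,105)}.items():
    p,d=ctrl.snapshot(n);cv2.imwrite(f"pics/{n}9.png",p[:,:,::-1]);t.append(cv2.resize(p[y:y+h,x:x+w,::-1],(266,310),interpolation=3))
T=wpose();p,d=ctrl.snapshot("wrist");cv2.imwrite("pics/w9.png",p[:,:,::-1]);np.save("T9.npy",T)
t.append(cv2.resize(p[:300,100:500,::-1],(266,310)))
cv2.imwrite("pics/m9.png",np.hstack(t))
E
```

```text
clock: 33.8
ee_pos: [446.8, 52.5, 158.6]
eef_rot: [0.0, 0.997, 0.073, 0.0]
ft_force: [0.5, -0.2, -0.0]
gripper_width: 59.5
clock: 34.8
ee_pos: [437.3, 52.8, 259.3]
eef_rot: [-0.001, 0.997, 0.073, 0.001]
ft_force: [0.3, 1.0, 0.2]
gripper_width: 59.4
[0.32481726 1.02246004 0.23763723] [-1.32  0.15  1.25  2.01 -0.16  1.09 -1.42]
```

View pics/m9.png

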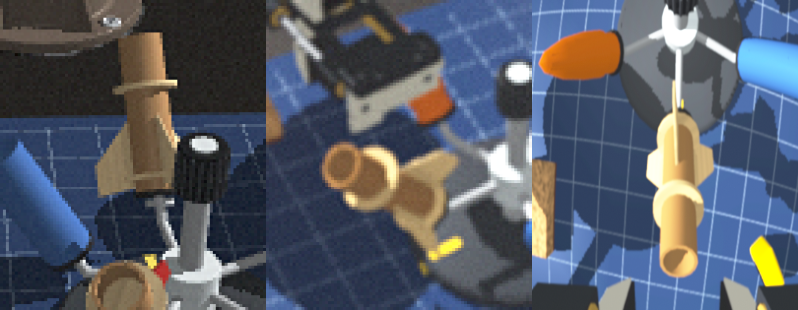

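Run:
```python
from h import *
T=np.load("T9.npy");o1=T[:3,3];d1=wplane(T,319.5,253.5,0)-o1
o2,d2=ray("side",261,205.8);s=np.linalg.lstsq(np.c_[d1,-d2],o2-o1,rcond=None)[0]
p,q=o1+d1*s[0],o2+d2*s[1];top=(p+q)/2;print(top,np.linalg.norm(p-q))
el=np.array([609.3-80*.991,74.1-80*.136,68.1]);v=top-el;print("elbow to top (home=158)",np.linalg.norm(v),np.degrees(np.arccos(v[2]/np.linalg.norm(v))),np.degrees(np.arctan2(v[1],v[0])))
```

```text
[432.36429404  50.37054207 190.70386497] 2.2893584948421912
elbow to top (home=158) 157.26872919097522 38.77768354636778 -172.50412913181665
```

```bash
python3 -c "
from rig import ctrl
print(ctrl.hand_in())"
```

```text
the job is handed in; nothing more can be done
None
```

The fin can is hanging on the empty hook at the yellow mark, finned end down on the collar and released. I handed the job in at about 35 s; it returned no verdict.

**What I did:**
- I turned the carousel about 108° clockwise by the knob, which put the empty hook at the mark, then let go.
- I picked up the fin can by its bare tube and lowered it upright over the plug tip. With the tool always pointing down, I tilted the can by letting it pivot in the fingers against the plug.
- I slid it down in small steps past the ball. The peak push was about 20 N along the hook, at the collar, where the force rose about 4–5 N per mm.
- I opened the fingers and backed straight up.

**Last checks:**
- **Seating:** the pictures show no white plug above the collar. The distance from the elbow to the top of the tube measured 157.3 mm against 158 mm for fully home, but that measurement is only good to about 2 mm.
- **Hook direction:** the tube points along about -172.5°. The mark reads about -170° to -172° depending on the view, so the hook is a few degrees off at most, against 13° allowed.
- **Release:** the wrist force after backing away was about 1 N, within the sensor's noise.

**Disagreements:**
- The hook's tilt came out at 35° from its outline, 38° from its tip position and 38.8° from the hung tube. All are within the stated lean.
- The push past the ball was at times about 14 N, more than the stated 3–6 N, probably from friction. It stayed below 30 N.

I did not measure the bystanders again; I saw no contact with any of them.

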